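# Set the noodle sheeter's gap lever, refit its speed knob and hold it pressed

### The job

On the noodle sheeter, first swing the gap lever round until it points straight at the setting marker on its dial, and leave it there. Then pick up the loose speed knob from the counter, turn it so that its D-shaped bore matches the flat on the bare spindle, push it fully home and press knob and spindle well down against the spring. Finish while still holding the knob pressed down (do not let go), with the jar, the bowl and the dough scraper left where they are.

Things in the scene. Friction and masses are not known exactly. Their poses are not given: they have to be found in the camera images.
- gap_lever (a joint): angle (rad) of the gap lever: a flat steel arm on a vertical hinge on the sheeter's white control deck, with an upright round steel post at its free end. 0: the arm points to the deck's front edge (robot's side); it grows anticlockwise seen from above, away from the roller head. Stops at -1.1 and 1.1; starts on the roller head's side. Stays where left; swinging it takes 1 to 2 N at the post.
- lever_post (a point): on the axis of the lever's post (20 mm diameter), 85 mm from the hinge axis and 110 mm above the counter; the post's top is 20 mm above this point, the arm's top 14 mm below it; x points from post to hinge, z up. The deck top is 80 mm above the counter, 220 mm deep, 370 mm wide. The roller head (185 mm high) stands on the deck's left, at least 60 mm beyond the post.
- lever_hinge (a point): on the lever's vertical hinge axis, at the same height as lever_post; turns with the lever.
- marker (a joint): angle (rad) of the setting marker, counted as gap_lever is, about the same hinge axis: the lever points at the marker when the two are equal. The marker is clamped: it stays put, and brushing it does nothing.
- marker_tip (a point): inner tip of the setting marker: a flat steel arrowhead, 26 mm long, 18 mm wide, 4 mm thick, lying on the deck among the white scale ticks, its point towards the hinge and 102 mm from the hinge axis; x points to the hinge, z up.
- spindle (a joint): how far (m) the bare spindle is pressed down: 0 free, 0.008 fully down. Its spring pushes up with 3 N at 0, growing by 1 N per mm to 11 N. It does not turn. 'Well down' means past half of this stroke.
- spindle_top (a point): centre of the top of the spindle: an upright bare steel D-shaft on the right half of the deck, standing 26 mm above the deck top (top 106 mm above the counter when free). Round, 18 mm diameter, with one flat 3 mm from its axis along its whole length; x points out through the flat, z up. Its top edge is chamfered by 2 mm all round. It moves down with the spindle.
- knob_grip (a point): centre of the wing grip of the loose black speed knob, on the knob's axis, 37 mm above its underside; z up, x along the wing to its pointed end (the nib, white line on top). The wing is 14 mm thick, from 22 to 52 mm above the underside, its faces parallel from 20 mm behind the axis to 16 mm ahead, then tapering to the nib 30 mm ahead. Under it is the round skirt, 44 mm diameter, 22 mm high.
- knob_bore (a point): centre of the knob's underside, the mouth of a blind D-shaped bore 16 mm deep, 20.4 mm diameter, its flat 4.2 mm from the axis on the nib's side; axes as knob_grip. It goes on only with the nib pointing the way the spindle's flat faces, within about 8 degrees. Fully home, this point is 16 mm below the spindle's top, 10 mm above the deck.
- knob_nib (a point): tip of the knob's nib, 30 mm ahead of knob_grip; axes the same.
- knob: the loose speed knob (52 mm high, about 60 g), standing upright on the counter at the start; origin at the centre of its underside.
- jar: closed glass jar with steel cap, 70 mm diameter, 110 mm high, beyond the knob; to be left alone. Origin at the centre of its underside.
- bowl: small white bowl, 90 mm diameter, 45 mm high, near the robot; to be left alone. Origin at the centre of its underside.
- scraper: dough scraper with a wooden grip, 120 mm by 130 mm, 20 mm high, lying to the right of the knob; to be left alone. Origin on its underside.
Mind the look-alikes: they are no part of the job. Of the things that look like the knob, the largest one is meant.

How it is judged (in metres and radians):
On the way, in this order (a step that is already met when the one before it is completed fails the run):
1. the gap lever points at the setting marker and is at rest, the knob not yet on the spindle (angle between the x axis of lever_post and the x axis of marker_tip, either way round below 0.12 rad and velocity of joint gap_lever between -0.05 and 0.05 rad/s and horizontal distance between knob_bore and spindle_top above 0.05 m), for 0.3 s.
2. the knob is lifted clear of the counter (height (world z) of knob_bore above 0.04 m and contact force between the fingers and knob above 1 N), for 0.2 s.
3. the knob is fully home on the spindle, flat to flat (horizontal distance between knob_bore and spindle_top below 0.004 m and z of knob_bore in the frame of spindle_top below -0.0135 m and x of knob_nib in the frame of spindle_top above 0.025 m and angle between knob_bore's own z axis and vertical below 0.1 rad), for 0.2 s.
At the end, for the whole second after the job is handed in: Through the last second the lever rests within 0.12 rad of the marker, the knob is home on the spindle (axes within 4 mm, underside 13.5 mm or more below its top, nib on the flat's side, tilt under 0.1 rad), and the gripper keeps it pressed with the spindle over 4 mm in (all of step 3 and angle between the x axis of lever_post and the x axis of marker_tip, either way round below 0.12 rad and velocity of joint gap_lever between -0.05 and 0.05 rad/s and value of joint spindle above 0.004 m and contact force between any of the fingers, the arm and knob above 3 N); the arm keeps its last pose, push and grip.
It fails at once if the jar is moved by more than 30 mm (distance of jar from where it was at the start of the episode above 0.03 m).
It fails at once if the bowl is moved by more than 30 mm (distance of bowl from where it was at the start of the episode above 0.03 m).
It fails at once if the scraper is moved by more than 30 mm (distance of scraper from where it was at the start of the episode above 0.03 m).
It also fails if it takes over 58 s, if anything falls off the work surface, if the arm or the gripper's body presses on something with over 40 N, if the wrist force passes 120 N, or if a joint passes its speed limit or range.

### The arm

A 6-joint arm with a two-finger parallel gripper is mounted at the origin on the work surface. World frame = base frame: x ahead of the robot, y to its left, z up, the work surface at z = 0. Lengths are in mm, angles in rad, forces in N, time in s.
With the tool pointing down it reaches from about 275 to 750 mm from the base axis. Payload 10.2 kg.
Tool frame: the origin (TCP) lies midway between the tips of the shut fingers; the grasp point (between the pads) lies 19 mm behind it; z points along the fingers, y is the line along which they close (so a half turn about z gives the same grasp; the last joint's range is limited). The gripper opens to 85 mm and grips with 20 to 120 N. Pads are 22 mm wide; open, the fingers measure 114 mm over their backs; the gripper's body (76 mm by 85 mm) begins 54 mm behind the grasp point. The pads swing forward as they close: fully open they stand 13 mm farther back than shut.
Start: joints at [-1.367, 0.313, 1.498, -0, 1.331, -0.223], TCP at [217.317, -477.917, 231.294] pointing down, gripper open.
Joint ranges: [-2.94, 2.94], [-0.97, 2.17], [0.19, 2.56], [-1.23, 4.37], [0.02, 3.11], [-2.88, 2.88]. Speed limits (rad/s): [2.39, 2.39, 3.01, 3.14, 3.14, 3.14].

### API

Orientations are given as a unit quaternion [w, x, y, z].
In Python, from rig import ctrl gives the robot as it stands.
- The arm moves only by the tool send_rows, never from a script. Its argument "targets" is a list of rows, each a list of 7 numbers: the closure, from -1 (fully open) to 1 (shut), so that 0 is half open, then the shift along the tool's x, y, z in m, then the turn, a rotation vector about the tool's x, y, z in rad. In form: [[claw, dx, dy, dz, ax, ay, az], ...]. A call has exactly 10 rows; each row shifts and turns the commanded pose from where the row before left it, along the tool's axes as they then stand; what a row does not reach is not made up. A row lasts 1/8 s, in which the tool goes at most 62.5 mm and 10.7 degrees, less where a joint would pass 70% of its speed; a pose out of reach is approached as far as the arm can. A call with a gripper value outside its range is refused whole. The fingers move at their own pace and stop on an object; "squeeze" is the grip in N (left out, the last holds). Time passes only in rows, so rows that do not move let the fingers close, or fill a call up. It gives the time, the measured TCP pose, the force, the opening and the grip force at its end, in the units of the state.
- ctrl.sense(): the state, without advancing time (a new reading comes with each control period).
- ctrl.capture(name): name is "side" or "top" or "wrist"; returns a dict with "img" (480x640x3 uint8, red, green, blue), "camera_matrix" (3x3 intrinsics, pixels), "k1" (the pictures are not rectified: a ray, as slopes to the right and down, at radius r is drawn at 1 + k1 r^2 times it, then the intrinsics apply), "R" (3x3) and "t" (3): a world point X has camera coordinates R X + t. Camera axes: x right, y down, z forward; pixel columns grow to the right and rows downward; lengths in mm; the calibration is good to about 2 mm. A picture is of the moment at which its call begins. There is no depth.
- ctrl.finish_job(): hands the job in; it is judged then, once.
Trained networks look in a picture, given as the dict that the camera call returned (one of the last four; its "shot" number tells which), for a name from the list of things; names that differ only in an ending like _2 or _b are one class to them, and where a whole thing is asked for, a point or a joint stands for the part that bears it (a point fixed in the world has none). Each returns a list of dicts, best first, with "score" (0 to 1); they miss things now and then, are a little off and sometimes report something else, mostly with a low value. They report only what shows in the picture. A call takes as long as a camera call. They do not tell look-alikes from the thing itself.
- ctrl.boxes_of(query, picture): "extent" ([left, top, width, height] in pixels, round what is visible of it).
- ctrl.landmark_of(query, picture): "point" ([column, row] in pixels: a listed point, or the origin of a listed thing).
The state is a dict: "time_s": time; "joints": joint angles; "dq": joint speeds; "tau": joint torques, N m; "eef_pos": TCP position; "ee_rot": TCP orientation; "force": force on the tool from outside, world axes, zero at the start; "wrist_torque": the same for the moment, N m; "grip_width": opening from 0.0 (shut) to 1.0 (fully open); "grip_force": force on a finger pad.
Only numpy, scipy, OpenCV 4.12 (cv2) and the standard library are available. Lean on these libraries where they do the work, as an engineer would, in place of code of your own. Each camera call takes 0.05 s, during which the arm holds its last target. There are 200 camera calls.

## Working session

There is one attempt and no reset: what is moved stays moved. The work goes in short steps, Python scripts to look and compute and a tool call to move; the robot and the scene stay as the last step left them, time stands still between calls to the robot, and variables do not carry over. Pictures are saved under pics/ and viewed, at most 10 in all, crops included, and the job is handed in when it is done.

Besides the shell and the picture viewer there is one more tool, called after "Request:" in YAML: its name, and indented under it one key for each argument. send_rows: Moves the arm, as the interface text tells. Its arguments: {"type":"object","properties":{"targets":{"type":"array"},"squeeze":{"type":"number"}},"required":["targets"]}

```bash
mkdir -p pics
cat > h.py <<'E'
import numpy as np, cv2
from rig import ctrl
def und(p,c):
    K=np.array(c["camera_matrix"]);x=np.array([(p[0]-K[0,2])/K[0,0],(p[1]-K[1,2])/K[1,1]])
    u=x.copy()
    for _ in range(20): u=x/(1+c["k1"]*(u@u))
    return u
def ray(p,c):
    R=np.array(c["R"]);t=np.array(c["t"]);u=und(p,c)
    return -R.T@t, R.T@np.array([u[0],u[1],1.])
def atz(p,c,z):
    o,d=ray(p,c); return o+d*(z-o[2])/d[2]
def proj(X,c):
    q=np.array(c["R"])@np.array(X,float)+np.array(c["t"]);u=q[:2]/q[2];u=u*(1+c["k1"]*(u@u));K=np.array(c["camera_matrix"])
    return np.array([K[0,0]*u[0]+K[0,2],K[1,1]*u[1]+K[1,2]])
def save(n,c,crop=None,s=1):
    im=np.array(c["img"])[:,:,::-1]
    if crop: im=im[crop[1]:crop[3],crop[0]:crop[2]]
    cv2.imwrite("pics/"+n+".png",cv2.resize(im,None,fx=s,fy=s,interpolation=cv2.INTER_CUBIC))
Z=dict(lever_post=110,lever_hinge=110,marker_tip=82,spindle_top=106,knob_grip=37,knob_bore=0,knob_nib=37,knob=0,jar=0,bowl=0,scraper=0)
def look(c,names=Z,n=3,z=Z):
    for k in names:
        for r in ctrl.landmark_of(k,c)[:n]:
            print(k,round(r["score"],2),np.round(r["point"]),np.round(atz(r["point"],c,z[k]),1))
E
python3 - <<'E'
from h import *
for n in ("top","side"):
    c=ctrl.capture(n);save(n+"0",c);print(n,np.round(-np.array(c["R"]).T@c["t"]))
    look(c)
print(ctrl.sense())
E
```

```text
top [ 389. -153. 1128.]
lever_post 0.84 [118. 249.] [501.8 226.6 110. ]
lever_post 0.52 [364. 238.] [ 525.8 -269.5  110. ]
lever_hinge 0.55 [143. 213.] [577.1 176.8 110. ]
marker_tip 0.63 [166. 261.] [481.6 134.3  82. ]
spindle_top 0.6 [220. 213.] [577.3  20.1 106. ]
spindle_top 0.19 [367. 224.] [ 555.2 -276.6  106. ]
knob_grip 0.7 [342. 207.] [ 603.6 -230.    37. ]
knob_grip 0.68 [365. 239.] [ 534.1 -279.1   37. ]
knob_grip 0.57 [384. 280.] [ 445.3 -318.6   37. ]
knob_bore 0.78 [366. 240.] [ 537.4 -286.9    0. ]
knob_bore 0.6 [338. 207.] [ 611.2 -223.9    0. ]
knob_bore 0.5 [383. 280.] [ 447.4 -322.7    0. ]
knob_nib 0.73 [367. 225.] [ 563.4 -284.4   37. ]
knob_nib 0.55 [349. 202.] [ 613.7 -245.3   37. ]
knob_nib 0.5 [381. 294.] [ 417.3 -311.4   37. ]
knob 0.83 [369. 243.] [ 529.2 -293.     0. ]
knob 0.45 [383. 283.] [ 441. -323.    0.]
jar 0.72 [359. 166.] [ 705.5 -272.6    0. ]
bowl 0.69 [339. 339.] [ 320.3 -224.4    0. ]
scraper 0.56 [466. 237.] [ 543.8 -512.1    0. ]
side [ 392. -864.  473.]
lever_post 0.78 [289. 170.] [501.5 222.2 110. ]
lever_hinge 0.9 [324. 171.] [585.  198.3
[... 816 characters left out ...]
 0. ]
{'time_s': 1.2, 'joints': array([-1.36737218e+00,  3.12905969e-01,  1.49768866e+00,  2.84640365e-06,
        1.33102098e+00, -2.23417073e-01]), 'dq': array([ 0.00140714, -0.00069449,  0.001001  ,  0.00043249, -0.00109974,
       -0.00036633]), 'tau': array([-3.69759036e-04, -4.12171018e+01, -2.59897292e+01, -1.84785004e-04,
        6.08454793e-04, -1.41327675e-05]), 'eef_pos': array([ 217.33120368, -477.90967437,  231.29539241]), 'ee_rot': array([-1.14639758e-05,  9.77312206e-01,  2.11803807e-01,  1.49715415e-06]), 'force': array([-0.51223169,  0.35239583,  0.06904638]), 'wrist_torque': array([ 0.00310117, -0.02009095, -0.03925803]), 'grip_force': 0.0, 'grip_width': 1.0010763049783786}
```

View pics/top0.png

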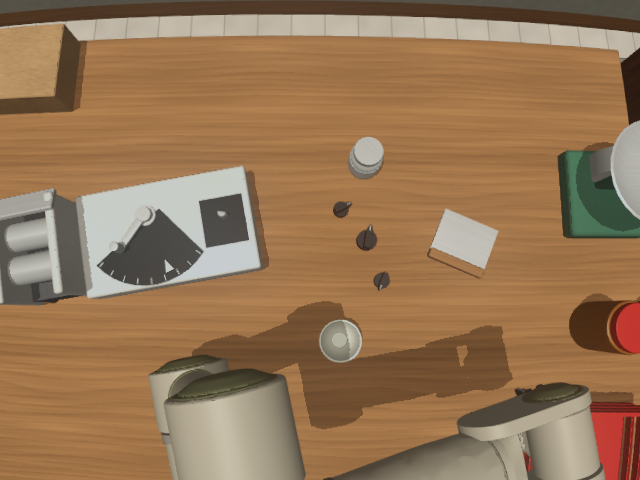

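View pics/side0.png

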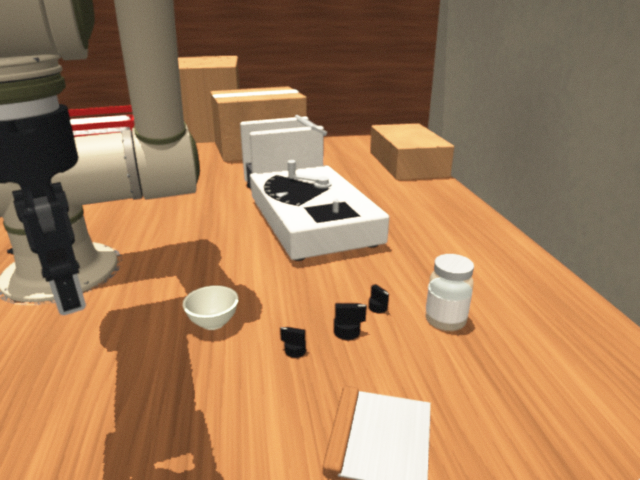

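The target knob is the largest, in the middle at (367,239). The lever post is at (118,249), the hinge at (145,213), the marker at (168,266) and the spindle at (222,213). I'll go above the lever first.

```bash
cat >> h.py <<'E'
from scipy.spatial.transform import Rotation as Ro
def plan(pos,yaw=None,n=10,claw=-1,start=None):
    """rows (tool upright) from the measured pose to pos (mm), tool-x heading yaw (deg)"""
    s=ctrl.sense();q=s["ee_rot"];R=Ro.from_quat([q[1],q[2],q[3],q[0]]);M=R.as_matrix()
    y0=np.degrees(np.arctan2(M[1,0],M[0,0])); p=np.array(s["eef_pos"])
    if start: p=np.array(start[:3],float);y0=start[3]
    d=0 if yaw is None else (yaw-y0+180)%360-180
    step=(np.array(pos)-p)/n/1000
    print("from",np.round(p,1),"yaw",round(y0,1),"turn",round(d,1),"tilt",round(np.degrees(np.arccos(-M[2,2])),2))
    for i in range(n):
        a=np.radians(y0+d*i/n);x=np.array([np.cos(a),np.sin(a),0]);y=np.array([np.sin(a),-np.cos(a),0])
        print([claw]+[round(float(v),4) for v in (step@x,step@y,-step[2])]+[0,0,round(-np.radians(d)/n,4)])
E
python3 -c "
from h import *
plan([480,170,330],147,20)"
```

```text
from [ 217.3 -477.9  231.3] yaw 24.5 turn 122.5 tilt 0.0
[-1, 0.0254, -0.0241, -0.0049, 0, 0, np.float64(-0.1069)]
[-1, 0.0278, -0.0212, -0.0049, 0, 0, np.float64(-0.1069)]
[-1, 0.0299, -0.0181, -0.0049, 0, 0, np.float64(-0.1069)]
[-1, 0.0317, -0.0148, -0.0049, 0, 0, np.float64(-0.1069)]
[-1, 0.0331, -0.0114, -0.0049, 0, 0, np.float64(-0.1069)]
[-1, 0.0341, -0.0078, -0.0049, 0, 0, np.float64(-0.1069)]
[-1, 0.0347, -0.0041, -0.0049, 0, 0, np.float64(-0.1069)]
[-1, 0.035, -0.0004, -0.0049, 0, 0, np.float64(-0.1069)]
[-1, 0.0348, 0.0034, -0.0049, 0, 0, np.float64(-0.1069)]
[-1, 0.0342, 0.0071, -0.0049, 0, 0, np.float64(-0.1069)]
[-1, 0.0333, 0.0107, -0.0049, 0, 0, np.float64(-0.1069)]
[-1, 0.032, 0.0142, -0.0049, 0, 0, np.float64(-0.1069)]
[-1, 0.0303, 0.0175, -0.0049, 0, 0, np.float64(-0.1069)]
[-1, 0.0282, 0.0206, -0.0049, 0, 0, np.float64(-0.1069)]
[-1, 0.0259, 0.0235, -0.0049, 0, 0, np.float64(-0.1069)]
[-1, 0.0232, 0.0262, -0.0049, 0, 0, np.float64(-0.1069)]
[-1, 0.0203, 0.0285, -0.0049, 0, 0, np.float64(-0.1069)]
[-1, 0.0171, 0.0305, -0.0049, 0, 0, np.float64(-0.1069)]
[-1, 0.0138, 0.0321, -0.0049, 0, 0, np.float64(-0.1069)]
[-1, 0.0103, 0.0334, -0.0049, 0, 0, np.float64(-0.1069)]
```

Request:
send_rows:
  targets:
    - [-1, 0.025, -0.024, -0.005, 0, 0, -0.107]
    - [-1, 0.028, -0.021, -0.005, 0, 0, -0.107]
    - [-1, 0.03, -0.018, -0.005, 0, 0, -0.107]
    - [-1, 0.032, -0.015, -0.005, 0, 0, -0.107]
    - [-1, 0.033, -0.011, -0.005, 0, 0, -0.107]
    - [-1, 0.034, -0.008, -0.005, 0, 0, -0.107]
    - [-1, 0.035, -0.004, -0.005, 0, 0, -0.107]
    - [-1, 0.035, 0, -0.005, 0, 0, -0.107]
    - [-1, 0.035, 0.003, -0.005, 0, 0, -0.107]
    - [-1, 0.034, 0.007, -0.005, 0, 0, -0.107]

```text
time_s: 2.45
eef_pos: [349.3, -152.8, 281.6]
ee_rot: [0.0, 0.732, 0.682, 0.0]
force: [-0.7, 0.3, 0.1]
grip_width: 1.0
grip_force: 0.0
```

Request:
send_rows:
  targets:
    - [-1, 0.033, 0.011, -0.005, 0, 0, -0.107]
    - [-1, 0.032, 0.014, -0.005, 0, 0, -0.107]
    - [-1, 0.03, 0.018, -0.005, 0, 0, -0.107]
    - [-1, 0.028, 0.021, -0.005, 0, 0, -0.107]
    - [-1, 0.026, 0.024, -0.005, 0, 0, -0.107]
    - [-1, 0.023, 0.026, -0.005, 0, 0, -0.107]
    - [-1, 0.02, 0.028, -0.005, 0, 0, -0.107]
    - [-1, 0.017, 0.03, -0.005, 0, 0, -0.107]
    - [-1, 0.014, 0.032, -0.005, 0, 0, -0.107]
    - [-1, 0.01, 0.033, -0.005, 0, 0, -0.107]

```text
time_s: 3.7
eef_pos: [480.8, 169.5, 331.5]
ee_rot: [0.0, 0.282, 0.96, -0.0]
force: [0.3, -0.3, 0.4]
grip_width: 1.002
grip_force: 0.0
```

Run:
```python
from h import *
c=ctrl.capture("wrist");save("w1",c);print(np.round(-np.array(c["R"]).T@c["t"]),ctrl.sense()["eef_pos"],ctrl.sense()["time_s"])
look(c,["lever_post","lever_hinge","marker_tip","spindle_top"])
```

```text
[419. 209. 475.] [481.6547111  172.26512902 331.67801225] 3.75
lever_post 0.59 [384. 194.] [502.4 228.5 110. ]
lever_post 0.53 [ 80. 385.] [ 505.  -170.1  110. ]
lever_hinge 0.79 [380. 276.] [574.1 181.6 110. ]
lever_hinge 0.27 [296. 223.] [480.1 140.4 110. ]
marker_tip 0.5 [298. 222.] [485.3 137.5  82. ]
marker_tip 0.17 [384. 195.] [509.3 228.5  82. ]
spindle_top 0.55 [252. 352.] [577.  16. 106.]
```

View pics/w1.png

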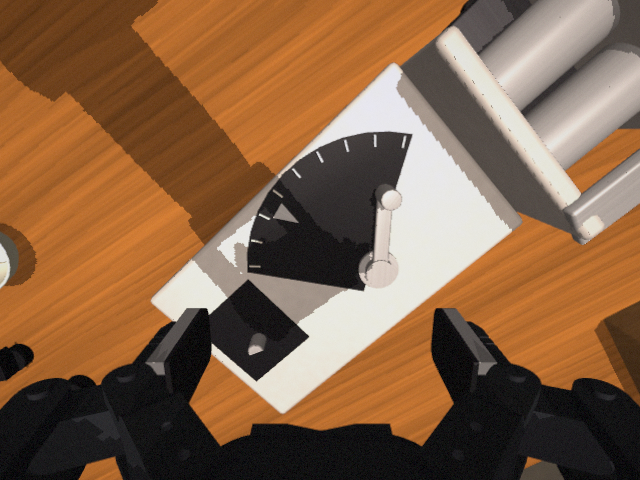

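Post at (391,199), hinge cap at (379,268), arrowhead tip at (299,222). The post–hinge distance of 85.6 mm and tip–hinge distance of 99 mm agree with the given sizes. The swing needed is about +59.6°.

Run:
```python
from h import *
plan([502.5,228,101],147,8,claw=0)
```

```text
from [480.4 168.  331.1] yaw 147.0 turn -0.0 tilt 0.03
[0, 0.0018, 0.0078, 0.0288, 0, 0, np.float64(0.0)]
[0, 0.0018, 0.0078, 0.0288, 0, 0, np.float64(0.0)]
[0, 0.0018, 0.0078, 0.0288, 0, 0, np.float64(0.0)]
[0, 0.0018, 0.0078, 0.0288, 0, 0, np.float64(0.0)]
[0, 0.0018, 0.0078, 0.0288, 0, 0, np.float64(0.0)]
[0, 0.0018, 0.0078, 0.0288, 0, 0, np.float64(0.0)]
[0, 0.0018, 0.0078, 0.0288, 0, 0, np.float64(0.0)]
[0, 0.0018, 0.0078, 0.0288, 0, 0, np.float64(0.0)]
```

Request:
send_rows:
  targets:
    - [0, 0.004, 0.015, 0.02, 0, 0, 0]
    - [0, 0.004, 0.015, 0.02, 0, 0, 0]
    - [0, 0.003, 0.015, 0.02, 0, 0, 0]
    - [0, 0.003, 0.016, 0.02, 0, 0, 0]
    - [0, 0, 0, 0.03, 0, 0, 0]
    - [0, 0, 0, 0.03, 0, 0, 0]
    - [0, 0, 0, 0.03, 0, 0, 0]
    - [0, 0, 0, 0.03, 0, 0, 0]
    - [0, 0, 0, 0.03, 0, 0, 0]
    - [0, 0, 0, 0, 0, 0, 0]

```text
time_s: 5.2
eef_pos: [500.9, 226.1, 99.9]
ee_rot: [-0.002, 0.284, 0.959, -0.001]
force: [-0.0, -0.3, 1.1]
grip_width: 0.498
grip_force: 0.0
```

Request:
send_rows:
  targets:
    - [0.3, 0, 0, 0, 0, 0, 0]
    - [0.6, 0, 0, 0, 0, 0, 0]
    - [1, 0, 0, 0, 0, 0, 0]
    - [1, 0, 0, 0, 0, 0, 0]
    - [1, 0, 0, 0, 0, 0, 0]
    - [1, 0, 0, 0, 0, 0, 0]
    - [1, 0, 0, 0, 0, 0, 0]
    - [1, 0, 0, 0, 0, 0, 0]
    - [1, 0, 0, 0, 0, 0, 0]
    - [1, 0, 0, 0, 0, 0, 0]
  squeeze: 25

```text
time_s: 6.45
eef_pos: [502.8, 227.3, 102.9]
ee_rot: [0.001, 0.283, 0.959, 0.001]
force: [-0.7, 0.0, 7.0]
grip_width: 0.223
grip_force: 24.9
```

Run:
```python
from h import *
s=ctrl.sense();print(s["eef_pos"],s["grip_width"],s["grip_force"],s["force"])
# arc in tool frame: hinge 85 along -x... world
p=np.array(s["eef_pos"]);h=np.array([574.5,181])
v=p[:2]-h;print(np.hypot(*v),np.degrees(np.arctan2(v[1],v[0])))
```

```text
[502.77477839 227.27773041 102.93477254] 0.2230009685261895 24.893014132976532 [-0.74936005  0.03720847  7.00811317]
85.35886448754636 147.16954393038486
```

Request:
send_rows:
  targets:
    - [1, 0, 0, -0.003, 0, 0, 0]
    - [1, -0.0003, -0.0073, 0, 0, 0, -0.0864]
    - [1, -0.0003, -0.0073, 0, 0, 0, -0.0864]
    - [1, -0.0003, -0.0073, 0, 0, 0, -0.0864]
    - [1, -0.0003, -0.0073, 0, 0, 0, -0.0864]
    - [1, -0.0003, -0.0073, 0, 0, 0, -0.0864]
    - [1, -0.0003, -0.0073, 0, 0, 0, -0.0864]
    - [1, -0.0003, -0.0073, 0, 0, 0, -0.0864]
    - [1, -0.0003, -0.0073, 0, 0, 0, -0.0864]
    - [1, -0.0003, -0.0073, 0, 0, 0, -0.0864]

```text
time_s: 7.7
eef_pos: [492.1, 164.1, 103.5]
ee_rot: [0.003, -0.102, 0.995, 0.0]
force: [19.2, 6.2, -23.2]
grip_width: 0.221
grip_force: 25.4
```

Request:
send_rows:
  targets:
    - [1, -0.0003, -0.0073, 0, 0, 0, -0.0864]
    - [1, -0.0003, -0.0073, 0, 0, 0, -0.0864]
    - [1, -0.0003, -0.0073, 0, 0, 0, -0.0864]
    - [1, 0, 0, 0, 0, 0, 0]
    - [1, 0, 0, 0, 0, 0, 0]
    - [1, 0, 0, 0, 0, 0, 0]
    - [1, 0, 0, 0, 0, 0, 0]
    - [1, 0, 0, 0, 0, 0, 0]
    - [1, 0, 0, 0, 0, 0, 0]
    - [1, 0, 0, 0, 0, 0, 0]

```text
time_s: 8.95
eef_pos: [499.1, 144.1, 103.6]
ee_rot: [0.003, -0.229, 0.974, 0.0]
force: [17.0, 6.4, -21.0]
grip_width: 0.222
grip_force: 25.5
```

Run:
```python
from h import *
s=ctrl.sense();print(s["eef_pos"],s["grip_width"],s["grip_force"],s["force"])
p=np.array(s["eef_pos"]);h=np.array([574.5,181])
v=p[:2]-h;print(np.hypot(*v),np.degrees(np.arctan2(v[1],v[0]))%360)
c=ctrl.capture("top");look(c,["lever_post","lever_hinge","marker_tip"],2)
```

```text
[499.05813863 144.09451605 103.6138069 ] 0.22216532313611995 25.519265234470367 [ 16.95476859   6.42844284 -21.01960002]
83.98505338680454 206.06746686283148
marker_tip 0.53 [168. 262.] [479.4 130.   82. ]
```

Request:
send_rows:
  targets:
    - [0.3, 0, 0, 0, 0, 0, 0]
    - [0.1, 0, 0, 0, 0, 0, 0]
    - [0, 0, 0, 0, 0, 0, 0]
    - [0, 0, 0, 0, 0, 0, 0]
    - [0, 0, 0, -0.02, 0, 0, 0]
    - [0, 0, 0, -0.04, 0, 0, 0]
    - [-0.3, 0, 0, -0.05, 0, 0, 0]
    - [-0.5, 0, 0, -0.05, 0, 0, 0]
    - [-0.5, 0, 0, -0.04, 0, 0, 0]
    - [-0.5, 0, 0, 0, 0, 0, 0]

```text
time_s: 10.4
eef_pos: [497.8, 143.6, 307.2]
ee_rot: [0.003, -0.229, 0.973, -0.0]
force: [-0.2, 0.3, -0.3]
grip_width: 0.754
grip_force: 0.0
```

Run:
```python
from h import *
c=ctrl.capture("wrist");save("w2",c);print(ctrl.sense()["eef_pos"],ctrl.sense()["time_s"])
look(c,["lever_post","lever_hinge","marker_tip","spindle_top"],2)
```

```text
[497.17297004 143.50407851 304.89122798] 10.45
lever_post 0.6 [318. 217.] [502.8 142.3 110. ]
lever_hinge 0.67 [320. 294.] [571.9 178.9 110. ]
marker_tip 0.51 [323. 192.] [484.1 137.9  82. ]
spindle_top 0.78 [164. 229.] [579.6  18.2 106. ]
```

View pics/w2.png

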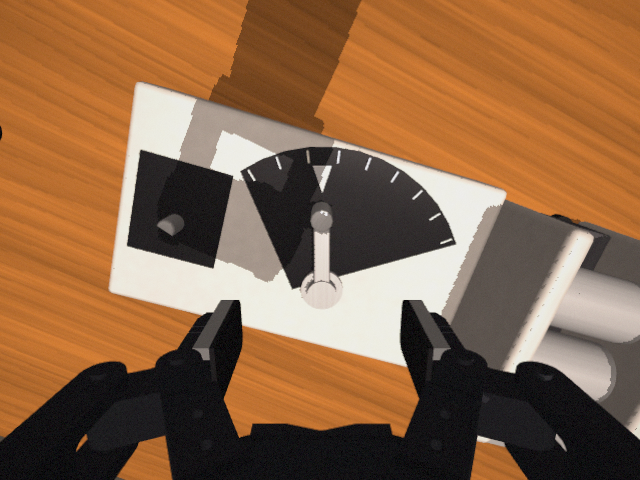

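The lever (319,218)→(320,294) lines up with the arrow tip at (322,190). Next I'll look at the spindle flat from close by.

Run:
```python
from h import *
plan([610,14,200],173,9)
```

```text
from [496.7 143.5 303. ] yaw -153.5 turn -33.5 tilt 0.14
[-1, -0.0049, -0.0185, 0.0114, 0, 0, np.float64(0.0649)]
[-1, -0.006, -0.0181, 0.0114, 0, 0, np.float64(0.0649)]
[-1, -0.0072, -0.0177, 0.0114, 0, 0, np.float64(0.0649)]
[-1, -0.0083, -0.0172, 0.0114, 0, 0, np.float64(0.0649)]
[-1, -0.0094, -0.0166, 0.0114, 0, 0, np.float64(0.0649)]
[-1, -0.0105, -0.016, 0.0114, 0, 0, np.float64(0.0649)]
[-1, -0.0115, -0.0153, 0.0114, 0, 0, np.float64(0.0649)]
[-1, -0.0125, -0.0145, 0.0114, 0, 0, np.float64(0.0649)]
[-1, -0.0134, -0.0136, 0.0114, 0, 0, np.float64(0.0649)]
```

Request:
send_rows:
  targets:
    - [-1, -0.005, -0.0185, 0.011, 0, 0, 0.065]
    - [-1, -0.006, -0.018, 0.011, 0, 0, 0.065]
    - [-1, -0.007, -0.0175, 0.011, 0, 0, 0.065]
    - [-1, -0.008, -0.017, 0.011, 0, 0, 0.065]
    - [-1, -0.0095, -0.0165, 0.011, 0, 0, 0.065]
    - [-1, -0.0105, -0.016, 0.011, 0, 0, 0.065]
    - [-1, -0.0115, -0.015, 0.012, 0, 0, 0.065]
    - [-1, -0.0125, -0.0145, 0.012, 0, 0, 0.065]
    - [-1, -0.0135, -0.0135, 0.012, 0, 0, 0.065]
    - [-1, 0, 0, 0, 0, 0, 0]

```text
time_s: 11.9
eef_pos: [609.9, 13.1, 200.0]
ee_rot: [-0.002, 0.063, 0.998, 0.0]
force: [-0.2, -0.3, -0.1]
grip_width: 0.999
grip_force: 0.0
```

Run:
```python
from h import *
c=ctrl.capture("wrist");print(ctrl.sense()["eef_pos"],ctrl.sense()["time_s"])
look(c,["spindle_top","lever_post","lever_hinge","marker_tip"],2)
p=proj([578,18,106],c).astype(int);print(p)
x,y=max(60,min(580,p[0])),max(60,min(420,p[1]))
save("w3",c,(x-60,y-60,x+60,y+60),5)
np.savez("w3.npz",**{k:c[k] for k in("img","camera_matrix","k1","R","t")})
```

```text
[609.7575266   13.98744089 201.08884056] 11.95
spindle_top 0.83 [322. 196.] [576.3  17.4 106. ]
spindle_top 0.26 [ 49. 340.] [ 653.9 -186.   106. ]
lever_post 0.83 [530.  30.] [499.  142.3 110. ]
lever_hinge 0.74 [593. 160.] [574.5 182.2 110. ]
marker_tip 0.76 [498.  15.] [484.1 137.6  82. ]
[322 198]
```

View pics/w3.png

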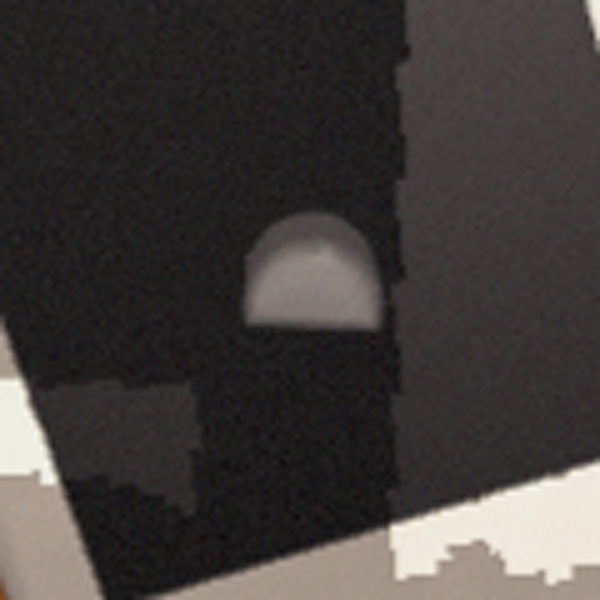

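The spindle's lit D has its flat at the image bottom, with the edge from crop (247,326) to (378,329), so the flat faces about world +x. I'll compute the direction and position.

Run:
```python
from h import *
c=dict(np.load("w3.npz"));c["k1"]=float(c["k1"])
a=atz((262+247/5,138+326/5),c,105);b=atz((262+378/5,138+329/5),c,105)
d=b-a;print(a,b,np.hypot(*d[:2]))
n=np.degrees(np.arctan2(d[1],d[0]));print("normal",n-90,n+90)
for z in (104,106):
  for q in ((311,210),(311,238),(245,285),(382,285)): print(z,q,np.round(atz((262+q[0]/5,138+q[1]/5),c,z),1))
# knob yaw from the fixed cams
for n in("top",):
    t=ctrl.capture(n);look(t,["knob_grip","knob_nib","knob","jar"],3)
plan([500,-283,200],173,10)
```

```text
[580.19091837  10.35411313 105.        ] [582.67479198  26.92760125 105.        ] 16.75858396408661
normal -8.523497643068154 171.47650235693186
104 (311, 210) [566.7  20.3 104. ]
104 (311, 238) [570.2  19.8 104. ]
104 (245, 285) [575.1  10.8 104. ]
104 (382, 285) [577.3  28.1 104. ]
106 (311, 210) [566.5  20.3 106. ]
106 (311, 238) [569.9  19.9 106. ]
106 (245, 285) [574.8  10.8 106. ]
106 (382, 285) [577.  28. 106.]
knob_grip 0.75 [365. 238.] [ 536.  -278.9   37. ]
knob_grip 0.72 [382. 281.] [ 443.8 -315.4   37. ]
knob_grip 0.62 [341. 206.] [ 605.7 -227.9   37. ]
knob_nib 0.88 [370. 223.] [ 568.8 -291.4   37. ]
knob_nib 0.68 [346. 205.] [ 608. -240.   37.]
knob_nib 0.57 [379. 290.] [ 424.1 -307.6   37. ]
knob 0.86 [367. 243.] [ 530.7 -288.1    0. ]
knob 0.68 [339. 212.] [ 599.9 -227.     0. ]
knob 0.54 [382. 283.] [ 440.8 -319.9    0. ]
jar 0.59 [359. 162.] [ 715.1 -271.6    0. ]
from [609.8  15.1 202.6] yaw 173.0 turn 0.0 tilt 0.02
[-1, 0.0073, -0.0309, 0.0003, 0, 0, np.float64(-0.0)]
[-1, 0.0073, -0.0309, 0.0003, 0, 0, np.float64(-0.0)]
[-1, 0.0073, -0.0309, 0.0003, 0, 0, np.float64(-0.0)]
[-1, 0.0073, -0.0309, 0.0003, 0, 0, np.float64(-0.0)]
[-1, 0.0073, -0.0309, 0.0003, 0, 0, np.float64(-0.0)]
[-1, 0.0073, -0.0309, 0.0003, 0, 0, np.float64(-0.0)]
[-1, 0.0073, -0.0309, 0.0003, 0, 0, np.float64(-0.0)]
[-1, 0.0073, -0.0309, 0.0003, 0, 0, np.float64(-0.0)]
[-1, 0.0073, -0.0309, 0.0003, 0, 0, np.float64(-0.0)]
[-1, 0.0073, -0.0309, 0.0003, 0, 0, np.float64(-0.0)]
```

Request:
send_rows:
  targets:
    - [-1, 0.001, -0.03, 0.003, 0, 0, 0]
    - [-1, 0.001, -0.03, 0.003, 0, 0, 0]
    - [-1, 0.001, -0.03, 0.004, 0, 0, 0]
    - [-1, 0.001, -0.03, 0.004, 0, 0, 0]
    - [-1, 0, -0.03, 0.004, 0, 0, 0]
    - [-1, 0, -0.03, 0.005, 0, 0, 0]
    - [-1, 0, -0.03, 0.005, 0, 0, 0]
    - [-1, 0, -0.03, 0.005, 0, 0, 0]
    - [-1, 0, -0.03, 0.005, 0, 0, 0]
    - [-1, 0, -0.03, 0.005, 0, 0, 0]

```text
time_s: 13.65
eef_pos: [568.9, -283.3, 159.3]
ee_rot: [0.0, 0.061, 0.998, -0.0]
force: [0.5, -0.4, 0.2]
grip_width: 1.001
grip_force: 0.0
```

Run:
```python
from h import *
c=ctrl.capture("wrist");c=ctrl.capture("wrist");print(ctrl.sense()["eef_pos"],ctrl.sense()["time_s"])
look(c,["knob_grip","knob_nib","knob"],3)
p=proj([537,-282,37],c).astype(int);print(p)
save("w4",c)
np.savez("w4.npz",**{k:c[k] for k in("img","camera_matrix","k1","R","t")})
```

```text
[ 568.25315317 -284.73455062  158.56604782] 13.75
knob_grip 0.92 [319. 190.] [ 534.9 -284.5   37. ]
knob_grip 0.8 [402. 269.] [ 601.3 -230.1   37. ]
knob_grip 0.71 [254.  61.] [ 448.  -315.4   37. ]
knob_nib 0.85 [263.  23.] [ 427.3 -305.5   37. ]
knob_nib 0.77 [378. 283.] [ 610.4 -248.8   37. ]
knob_nib 0.6 [317. 230.] [ 563.4 -289.2   37. ]
knob 0.93 [260.  69.] [ 446.9 -317.     0. ]
knob 0.78 [398. 256.] [ 603.4 -226.1    0. ]
knob 0.6 [317. 181.] [ 533.2 -286.1    0. ]
[322 192]
```

View pics/w4.png

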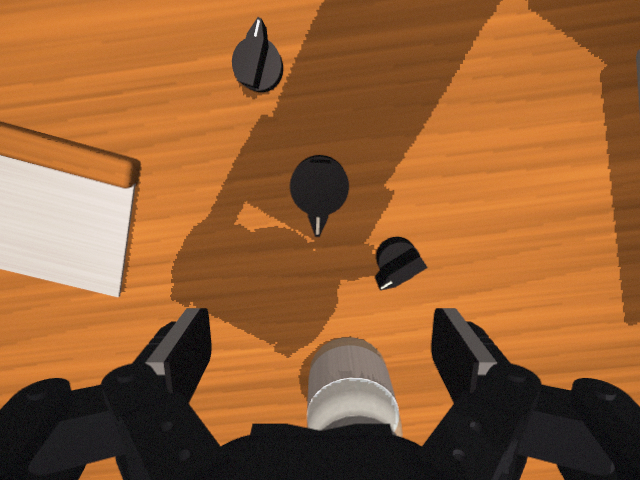

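The big knob's skirt is centred at about (320,186). Its white nib line ends at (317,236), nearly aligned with the tool, and the jar at (350,390) stays clear.

Run:
```python
from h import *
c=dict(np.load("w4.npz"));c["k1"]=float(c["k1"])
g=cv2.cvtColor(c["img"],cv2.COLOR_RGB2GRAY)
m=(g<45).astype(np.uint8);m[:140]=0;m[250:]=0;m[:,:270]=0;m[:,365:]=0
ct=max(cv2.findContours(m,0,2)[0],key=cv2.contourArea);x,y,w,h=cv2.boundingRect(ct);print(x,y,w,h)
for X in ([535,-285],[536,-284],[537,-283],[535,-283]):
    # predicted skirt silhouette (22 mm radius) bounding box and nib tip
    a=np.linspace(0,2*np.pi,72);P=np.array([proj([X[0]+22*np.cos(t),X[1]+22*np.sin(t),z],c) for t in a for z in(0,22)])
    nb=[proj([X[0]+30*np.cos(k),X[1]+30*np.sin(k),52],c).round(1) for k in np.radians([-12,-8])]
    print(X,P.min(0).round(1),P.max(0).round(1),nb)
im=c["img"].astype(int);w=(im.min(2)>130);w[:205]=0;w[245:]=0;w[:,300:335]=w[:,300:335];w[:,:300]=0;w[:,335:]=0
ys,xs=np.nonzero(w);print("white",len(xs),ys.min(),ys.max(),xs[ys<=ys.min()+1].mean(),xs[ys>=ys.max()-1].mean())
a=atz((xs[ys<=ys.min()+1].mean(),ys.min()),c,52);b=atz((xs[ys>=ys.max()-1].mean(),ys.max()),c,52);d=b-a;print(a,b,np.degrees(np.arctan2(d[1],d[0])))
plan([536,-284.5,160],170,4,0)
```

```text
291 155 58 82
[535, -285] [288.6 155.1] [347.9 216.5] [array([314.3, 237.3]), array([317.3, 237.5])]
[536, -284] [290.1 156.3] [349.4 217.6] [array([315.9, 238.5]), array([318.9, 238.7])]
[537, -283] [291.6 157.4] [350.9 218.7] [array([317.5, 239.7]), array([320.6, 239.9])]
[535, -283] [291.2 154.8] [350.6 216.2] [array([317.2, 237. ]), array([320.2, 237.1])]
white 39 218 233 317.5 316.8
[ 551.13620758 -287.3145815    52.        ] [ 561.51468501 -289.12729499   52.        ] -9.907388894672867
from [ 569.2 -281.7  159.5] yaw 173.0 turn -3.0 tilt 0.01
[0, 0.0082, -0.0017, -0.0001, 0, 0, np.float64(0.013)]
[0, 0.0081, -0.0018, -0.0001, 0, 0, np.float64(0.013)]
[0, 0.0081, -0.0019, -0.0001, 0, 0, np.float64(0.013)]
[0, 0.0081, -0.002, -0.0001, 0, 0, np.float64(0.013)]
```

Request:
send_rows:
  targets:
    - [0, 0.0083, -0.0015, 0, 0, 0, 0.013]
    - [0, 0.0083, -0.0015, 0, 0, 0, 0.013]
    - [0, 0.0083, -0.0015, 0, 0, 0, 0.013]
    - [0, 0.0084, -0.0016, 0, 0, 0, 0.013]
    - [0, 0, 0, 0.03, 0, 0, 0]
    - [0, 0, 0, 0.03, 0, 0, 0]
    - [0, 0, 0, 0.03, 0, 0, 0]
    - [0, 0, 0, 0.02, 0, 0, 0]
    - [0, 0, 0, 0.01, 0, 0, 0]
    - [0, 0, 0, 0, 0, 0, 0]

```text
time_s: 15.15
eef_pos: [535.0, -283.7, 39.2]
ee_rot: [-0.0, 0.088, 0.996, 0.0]
force: [-0.5, 0.6, 0.2]
grip_width: 0.497
grip_force: 0.0
```

Run:
```python
from h import *
c=ctrl.capture("wrist");s=ctrl.sense();print(s["eef_pos"],s["time_s"])
plan([535,-284.3,27],170,2,0)
save("w5",c)
```

```text
[ 535.38226619 -283.90354056   39.89366076] 15.2
from [ 535.4 -283.9   39.9] yaw 170.0 turn 0.0 tilt 0.04
[0, 0.0002, -0.0002, 0.0064, 0, 0, np.float64(-0.0003)]
[0, 0.0002, -0.0002, 0.0064, 0, 0, np.float64(-0.0003)]
```

View pics/w5.png

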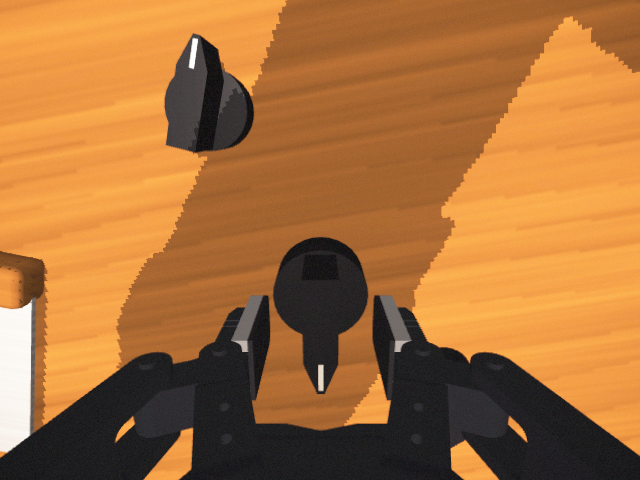

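The wing is centred between the fingers at column 320 and aligned, so I descend, grip and lift.

Request:
send_rows:
  targets:
    - [0, 0, 0, 0.007, 0, 0, 0]
    - [0, 0, 0, 0.006, 0, 0, 0]
    - [0.5, 0, 0, 0, 0, 0, 0]
    - [1, 0, 0, 0, 0, 0, 0]
    - [1, 0, 0, 0, 0, 0, 0]
    - [1, 0, 0, 0, 0, 0, 0]
    - [1, 0, 0, 0, 0, 0, 0]
    - [1, 0, 0, 0, 0, 0, 0]
    - [1, 0, 0, 0, 0, 0, 0]
    - [1, 0, 0, 0, 0, 0, 0]
  squeeze: 60

```text
time_s: 16.45
eef_pos: [535.3, -283.7, 26.4]
ee_rot: [0.0, 0.087, 0.996, -0.0]
force: [0.8, 0.1, 1.1]
grip_width: 0.151
grip_force: 59.8
```

Run:
```python
from h import *
s=ctrl.sense();print(s["grip_width"]*85,s["grip_force"],s["force"])
plan([535,-284,190],171.5,5,1)
plan([577,18.8,190],171.5,10,1,start=[535,-284,190,171.5])
```

```text
12.848360072325155 59.82140779495239 [0.76579804 0.14288377 1.09448616]
from [ 535.3 -283.7   26.4] yaw 170.0 turn 1.5 tilt 0.0
[1, 0.0, -0.0001, -0.0327, 0, 0, np.float64(-0.0053)]
[1, 0.0, -0.0001, -0.0327, 0, 0, np.float64(-0.0053)]
[1, 0.0, -0.0001, -0.0327, 0, 0, np.float64(-0.0053)]
[1, 0.0, -0.0001, -0.0327, 0, 0, np.float64(-0.0053)]
[1, 0.0, -0.0001, -0.0327, 0, 0, np.float64(-0.0053)]
from [ 535. -284.  190.] yaw 171.5 turn 0.0 tilt 0.0
[1, 0.0003, 0.0306, -0.0, 0, 0, np.float64(-0.0)]
[1, 0.0003, 0.0306, -0.0, 0, 0, np.float64(-0.0)]
[1, 0.0003, 0.0306, -0.0, 0, 0, np.float64(-0.0)]
[1, 0.0003, 0.0306, -0.0, 0, 0, np.float64(-0.0)]
[1, 0.0003, 0.0306, -0.0, 0, 0, np.float64(-0.0)]
[1, 0.0003, 0.0306, -0.0, 0, 0, np.float64(-0.0)]
[1, 0.0003, 0.0306, -0.0, 0, 0, np.float64(-0.0)]
[1, 0.0003, 0.0306, -0.0, 0, 0, np.float64(-0.0)]
[1, 0.0003, 0.0306, -0.0, 0, 0, np.float64(-0.0)]
[1, 0.0003, 0.0306, -0.0, 0, 0, np.float64(-0.0)]
```

Request:
send_rows:
  targets:
    - [1, 0, 0, -0.02, 0, 0, -0.005]
    - [1, 0, 0, -0.036, 0, 0, -0.005]
    - [1, 0, 0, -0.036, 0, 0, -0.005]
    - [1, 0, 0, -0.036, 0, 0, -0.005]
    - [1, 0, 0, -0.036, 0, 0, -0.006]
    - [1, 0, 0, 0, 0, 0, 0]
    - [1, 0.0002, 0.03, 0, 0, 0, 0]
    - [1, 0.0002, 0.031, 0, 0, 0, 0]
    - [1, 0.0002, 0.031, 0, 0, 0, 0]
    - [1, 0.0002, 0.031, 0, 0, 0, 0]

```text
time_s: 17.7
eef_pos: [552.3, -160.7, 188.8]
ee_rot: [-0.001, 0.075, 0.997, 0.0]
force: [0.3, -0.1, -0.9]
grip_width: 0.153
grip_force: 59.7
```

Request:
send_rows:
  targets:
    - [1, 0.0002, 0.031, 0, 0, 0, 0]
    - [1, 0.0002, 0.031, 0, 0, 0, 0]
    - [1, 0.0002, 0.031, 0, 0, 0, 0]
    - [1, 0.0002, 0.031, 0, 0, 0, 0]
    - [1, 0.0002, 0.031, 0, 0, 0, 0]
    - [1, 0.0002, 0.026, 0, 0, 0, 0]
    - [1, 0, 0, 0, 0, 0, 0]
    - [1, 0, 0, 0, 0, 0, 0]
    - [1, 0, 0, 0, 0, 0, 0]
    - [1, 0, 0, 0, 0, 0, 0]

```text
time_s: 18.95
eef_pos: [578.3, 16.6, 190.2]
ee_rot: [-0.0, 0.075, 0.997, -0.0]
force: [-0.2, -0.2, -0.7]
grip_width: 0.153
grip_force: 59.7
```

Run:
```python
from h import *
P=[]
for n in ("wrist","side"):
    c=ctrl.capture(n);P.append(ctrl.sense()["eef_pos"])
    look(c,["spindle_top","lever_post","lever_hinge","marker_tip"],1)
    if n=="side": 
        for k in ("knob_bore","knob_grip","knob_nib"): print(k,[(round(r["score"],2),np.round(r["point"])) for r in ctrl.landmark_of(k,c)[:4]])
        p=ctrl.sense()["eef_pos"]
        print("pred bore",proj([p[0],p[1],p[2]-26],c),"grip",proj([p[0],p[1],p[2]+11],c),"spin",proj([578.3,19,106],c))
        q=proj([578,19,120],c).astype(int);save("s6",c,(q[0]-60,q[1]-60,q[0]+60,q[1]+60),5)
print(np.mean(P,0),ctrl.sense()["force"],ctrl.sense()["time_s"]);plan([578.3,19.1,145],171.5,1,1)
```

```text
spindle_top 0.6 [324. 247.] [575.9  18.7 106. ]
lever_post 0.57 [529.  85.] [499.3 142.8 110. ]
lever_hinge 0.68 [595. 209.] [575.2 182.5 110. ]
marker_tip 0.56 [498.  65.] [484.3 138.6  82. ]
spindle_top 0.37 [212. 324.] [ 334.8 -369.   106. ]
lever_post 0.85 [289. 179.] [493.7 159.9 110. ]
lever_hinge 0.88 [319. 173.] [569.5 186.4 110. ]
marker_tip 0.55 [353. 154.] [712.1 419.8  82. ]
knob_bore [(0.72, array([336., 174.])), (0.58, array([378., 307.])), (0.56, array([295., 348.]))]
knob_grip [(0.81, array([293., 337.])), (0.67, array([338., 155.])), (0.58, array([380., 293.])), (0.57, array([446., 320.]))]
knob_nib [(0.87, array([385., 302.])), (0.8, array([282., 334.])), (0.66, array([354., 155.]))]
pred bore [336.74523155 174.26767461] grip [337.04450534 156.82154431] spin [336.0830904  200.28942224]
[578.38566107  16.93402119 190.2982829 ] [-0.3467625  -0.57249693 -1.26698304] 19.6
from [578.4  17.3 190.3] yaw 171.5 turn 0.0 tilt 0.0
[1, 0.0004, 0.0018, 0.0453, 0, 0, np.float64(-0.0006)]
```

View pics/s6.png

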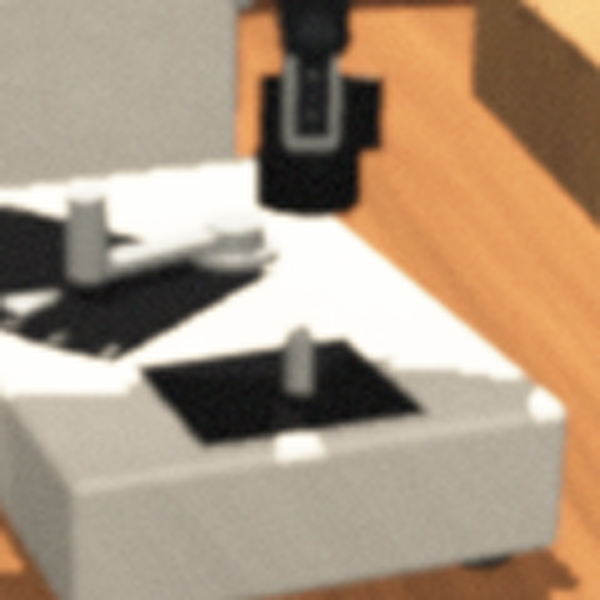

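The side view confirms the knob is over the spindle: skirt centre at crop x≈308, spindle axis about 306. It needs a 2 mm correction along tool y. Then I descend to just above the spindle.

Request:
send_rows:
  targets:
    - [1, 0, 0.0021, 0.01, 0, 0, 0]
    - [1, 0, 0, 0.02, 0, 0, 0]
    - [1, 0, 0, 0.02, 0, 0, 0]
    - [1, 0, 0, 0.005, 0, 0, 0]
    - [1, 0, 0, 0, 0, 0, 0]
    - [1, 0, 0, 0.002, 0, 0, 0]
    - [1, 0, 0, 0.002, 0, 0, 0]
    - [1, 0, 0, 0.002, 0, 0, 0]
    - [1, 0, 0, 0.002, 0, 0, 0]
    - [1, 0, 0, 0, 0, 0, 0]
  squeeze: 80

```text
time_s: 20.85
eef_pos: [578.6, 19.3, 127.1]
ee_rot: [-0.0, 0.074, 0.997, 0.0]
force: [0.4, 0.3, -0.7]
grip_width: 0.145
grip_force: 82.7
```

Run:
```python
from h import *
s=ctrl.sense();print(s["eef_pos"],s["force"],s["wrist_torque"],s["grip_width"],s["time_s"])
```

```text
[578.62033314  19.32805796 127.12354297] [ 0.41526721  0.32240496 -0.67545346] [ 0.0630416  -0.0249366   0.05243979] 0.14502519127883992 20.85
```

It's already 5 mm onto the spindle with no contact force, so I continue.

Request:
send_rows:
  targets:
    - [1, 0, 0, 0.003, 0, 0, 0]
    - [1, 0, 0, 0.003, 0, 0, 0]
    - [1, 0, 0, 0.003, 0, 0, 0]
    - [1, 0, 0, 0.002, 0, 0, 0]
    - [1, 0, 0, 0, 0, 0, 0]
    - [1, 0, 0, 0.002, 0, 0, 0]
    - [1, 0, 0, 0.002, 0, 0, 0]
    - [1, 0, 0, 0.002, 0, 0, 0]
    - [1, 0, 0, 0, 0, 0, 0]
    - [1, 0, 0, 0, 0, 0, 0]

```text
time_s: 22.1
eef_pos: [578.9, 19.3, 110.9]
ee_rot: [0.0, 0.074, 0.997, -0.0]
force: [-1.6, 0.9, 7.5]
grip_width: 0.145
grip_force: 83.8
```

Run:
```python
from h import *
s=ctrl.sense();print(s["eef_pos"],s["force"],s["wrist_torque"],s["grip_width"],s["time_s"])
```

```text
[578.8503695   19.30435121 110.85758871] [-1.64997219  0.87440042  7.48406261] [-0.00608028  0.54036113  0.03219982] 0.145464604076687 22.1
```

The push of about 8 N puts the spindle at about 5 mm. I'll add 2 mm for margin.

Request:
send_rows:
  targets:
    - [1, 0, 0, 0.001, 0, 0, 0]
    - [1, 0, 0, 0.001, 0, 0, 0]
    - [1, 0, 0, 0, 0, 0, 0]
    - [1, 0, 0, 0, 0, 0, 0]
    - [1, 0, 0, 0, 0, 0, 0]
    - [1, 0, 0, 0, 0, 0, 0]
    - [1, 0, 0, 0, 0, 0, 0]
    - [1, 0, 0, 0, 0, 0, 0]
    - [1, 0, 0, 0, 0, 0, 0]
    - [1, 0, 0, 0, 0, 0, 0]

```text
time_s: 23.35
eef_pos: [578.9, 19.3, 109.1]
ee_rot: [0.0, 0.074, 0.997, -0.0]
force: [-3.5, 0.1, 8.8]
grip_width: 0.143
grip_force: 84.0
```

Run:
```python
from h import *
c=ctrl.capture("side");look(c,["lever_post","lever_hinge"],1)
s=ctrl.sense();print(s["eef_pos"],s["force"],s["grip_width"],s["time_s"])
if 8<s["force"][2]<25: print(ctrl.finish_job())
```

```text
lever_post 0.68 [292. 182.] [497.2 134.9 110. ]
[578.8955104   19.30995128 109.10367453] [-2.54882406  0.10995191  8.6015105 ] 0.14822014940373088 23.5
the job is handed in; nothing more can be done
None
```

I handed the job in at 23.5 s with the gap lever lined up on the marker and the knob still held, pushed onto the spindle and pressed down roughly 6 mm, estimated from the push force and height; I haven't seen the judge's verdict.

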